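# Wedge the rocking neck stand

## Robot

A 6-joint arm with a two-finger parallel gripper is mounted at the origin on the work surface. World frame = base frame: x ahead of the robot, y to its left, z up, the work surface at z = 0. Lengths are in m, angles in rad, forces in N, time in s.
With the tool pointing down it reaches from about 0.225 to 0.875 m from the base axis. Payload 3.4 kg.
Tool frame: the origin (TCP) lies at the very end of the fingers, on their centre line; the grasp point (between the pads) lies grasp_offset behind it (grasp_offset is the distance from the TCP to the grasp point, in m); z points along the fingers, y is the direction in which the jaws open and shut (so a half turn about z gives the same grasp; the last joint's range is limited). The gripper opens to 85 mm and grips with 20 to 120 N. Pads are 22 mm wide; open, the fingers measure 114 mm over their backs; the gripper's body (76 mm by 85 mm) begins 54 mm behind the grasp point. The pads swing forward as they close: fully open they stand 13 mm farther back than shut.
Start: joints at [1.006, 0.276, 1.505, -0, 1.361, -0.121], TCP at [0.247, 0.519, 0.231] pointing down, gripper open.
Joint ranges: [-2.89, 2.89], [-0.75, 2.08], [0.22, 2.7], [-1.18, 4.32], [0.11, 2.71], [-2.7, 2.7]. Speed limits (rad/s): [2.57, 2.57, 3.14, 3.14, 3.14, 3.14].

## Interface

Orientations are given as a rotation vector (axis times angle).
In Python, from rig import get_obs, read_camera, camera_params, sign_off, grasp_offset gives the robot as it stands. The module is installed in compiled form; this text tells all that it offers.
- The arm moves only by the tool send_rows, never from a script. Its argument "deltas" is a list of rows, each an object with "translation": the shift along the tool's x, y, z in cm, a list of three; "turn": the turn about the tool's z in rad; "jaw": the closure in counts, from 0 (fully open) to 255 (shut). In form: [{"translation": [x, y, z], "turn": turn, "jaw": jaw}, ...]. A call has 1 to 12 rows; each row is the pose to reach, as a shift and turn from the pose commanded when the call began, along the tool's axes at that moment; what a row does not reach only later rows make up. A row lasts 1/10 s, in which the tool goes at most 50 mm and 8.59 degrees, less where a joint would pass 70% of its speed; a pose out of reach is approached as far as the arm can. A call with a gripper value outside its range is refused whole. The fingers move at their own pace and stop on an object; "squeeze" is the grip in N (left out, the last holds). Time passes only in rows, so rows that repeat a pose let the fingers close. It gives the time, the measured TCP pose, the force and the opening at its end, in the units of the state.
- get_obs(): the state, without advancing time (a new reading comes with each control period).
- read_camera(name): name is "side" or "top"; returns the picture (480x640x3 uint8, red, green, blue); there is no depth.
- camera_params(name): a dict with "vertical_fov" (degrees; the focal length in pixels is half the picture's height over the tangent of half this angle, whatever the lens; pixels are square), "cx", "cy" (the principal point, pixels), "rvec" (rotation vector, rad) and "tvec" (3), from world to camera coordinates, as OpenCV has them. Camera axes: x right, y down, z forward; pixel columns grow to the right and rows downward; lengths in m; the calibration is good to about 2 mm. A picture is of the moment at which its call begins. camera_params takes no time and is no camera call.
- sign_off(): hands the job in, once; it reports no verdict.
The state is a dict: "clock": time; "joints": joint angles; "joint_velocities": joint speeds; "joint_torque": joint torques, N m; "eef_pos": TCP position; "orientation": TCP orientation; "contact_force": force on the tool from outside, world axes, zero at the start; "moment": the same for the moment, N m; "finger_gap": opening from 0.0 (shut) to 1.0 (fully open).
Only numpy, scipy, OpenCV 4.12 (cv2) and the standard library are available. Lean on these libraries where they do the work, as an engineer would, in place of code of your own. Each camera call takes 0.05 s, during which the arm holds its last target.

## Task

The guitar-neck stand rocks because one of its feet is too short. Push the wooden wedge along the bench, thin end first, under that foot until it is snug and the stand stops rocking without being jacked up; then test it by pressing down firmly on the black knob on top of that foot, and let go, leaving the wedge in place. Only push the wedge, never lift it, do not shove the stand along the bench, and leave the other things alone.

Things in the scene. Friction and masses are not known exactly. Their poses are not given: they have to be found in the camera images.
- stand: Loose 1.6 kg stand: plywood board 150 (x) x 280 (y) mm, top 58 mm up, with a guitar neck along y (107 mm high) and an iron weight. Four screw feet at x +-95, y +-120 mm on ears outside the board. Origin on the bench midway between the feet, -x side to the robot. The foot at (-95, +120) is short; the stand rests level on the other three and rocks onto it if that corner is pressed with about 3.5 N.
- short_foot (a point): Lowest point of the short foot (near side, left as the robot sees it): underside of a rubber ball end, 22 mm diameter, 10 mm above the bench; stem 10 mm thick, ear underside 40 mm up. Snug: the wedge bears on it with over 0.5 N and the board is still level. Driven farther, the wedge jacks it up 2 mm per 10 mm and the stand rocks again (past about 10 mm is too far).
- short_screw_top (a point): Centre of the flat top of the rigid black round knob (28 mm diameter, 10 mm high) straight above the short foot: the place to press. 74 mm above the bench, 10 mm higher than the other three knobs. A firm test press is more than 5 N downwards for a moment.
- wedge: Loose wooden wedge, 90 (x) x 45 (y) mm, 50 g, flat on the bench, origin centre of underside. Thin end (3 mm) at +x, vertical heel (21 mm high) at -x, top slope 1 in 5: 10 mm high at x = +10. Starts near side of the stand, thin end within 40 degrees of facing the short foot, clear of it. Slides with under 1 N; once snug the push climbs fast past 5 N. Friction holds it.
- glue: Bystander: upright white glue bottle, 52 mm diameter, 150 mm high; origin at the centre of its underside.
- tin: Bystander: low amber jar with a dark lid, 64 mm diameter, 70 mm high; origin at the centre of its underside.
- sanding_block: Bystander: cork sanding block with a dark wooden back, 100 (x) x 55 (y) x 42 mm; origin at the centre of its underside.
Things that resemble listed ones, but are neither listed nor needed, are in the scene too. Of the things that look like the wedge, take the one that is farthest to the robot's right at the start.

How it is judged:
On the way, in this order (a step that is already met when the one before it is completed fails the run):
1. the wedge bears on the short foot, the stand level (contact force between wedge and stand above 0.5 N and angle between stand's own z axis and vertical below 0.01 rad and y of short_foot in the frame of wedge between -0.018 and 0.018 m), for 0.3 s.
2. the knob above the short foot is pressed down with more than 5 N and the stand does not rock (all of step 1 and contact force between the fingers and stand above 5 N and horizontal distance between the grasp point and short_screw_top below 0.035 m), for 0.1 s.
At the end, for the whole second after the job is handed in: The wedge lies on the bench under the short foot and bears on it with more than 0.5 N, the foot within 18 mm of the wedge's centre line; the stand is level within 0.010 rad, at rest and within 20 mm of where it stood; the bystanders are within 30 mm of where they were (all of step 1 and linear speed of each of stand, wedge below 0.01 m/s and distance of stand from where it was at the start of the episode below 0.02 m and height (world z) of wedge below 0.006 m and distance of each of glue, tin, sanding_block from where it was at the start of the episode below 0.03 m); the robot touches nothing.
It fails at once if the wedge is lifted off the bench or flipped (height (world z) of wedge above 0.012 m or angle between wedge's own z axis and vertical above 0.35 rad).
It fails at once if the stand is lifted or tipped (angle between stand's own z axis and vertical above 0.12 rad or height (world z) of stand above 0.012 m).
It fails at once if the stand is shoved more than 30 mm (distance of stand from where it was at the start of the episode above 0.03 m).
It fails at once if the glue bottle, the jar or the sanding block is knocked away or over (distance of any of glue, tin, sanding_block from where it was at the start of the episode above 0.03 m or angle between any of glue, tin, sanding_block's own z axis and vertical above 0.4 rad).
It also fails if it takes over 64 s, if anything falls off the work surface, if the arm or the gripper's body presses on something with over 40 N, if the wrist force passes 120 N, or if a joint passes its speed limit or range.

## Working session

There is one attempt and no reset: what is moved stays moved. The work goes in short steps, Python scripts to look and compute and a tool call to move; the robot and the scene stay as the last step left them, time stands still between calls to the robot, and variables do not carry over. Pictures are saved under pics/ and viewed, and the job is handed in when it is done.

Besides the shell and the picture viewer there is one more tool, called after "Call:" by a JSON object that holds its "method" and its "body", one argument or row to a line. send_rows: Moves the arm, as the interface text tells. Its arguments: {"type":"object","properties":{"deltas":{"type":"array","items":{"type":"object","properties":{"translation":{"type":"array","items":{"type":"number"}},"turn":{"type":"number"},"jaw":{"type":"number"}}}},"squeeze":{"type":"number"}},"required":["deltas"]}

```bash
mkdir -p pics
python3 - <<'E'
from rig import *
import cv2
print(get_obs()); print(grasp_offset)
for n in("side","top"):
    print(n,camera_params(n)); cv2.imwrite(f"pics/{n}0.png",read_camera(n)[:,:,::-1])
E
```

```text
{'clock': 0.0, 'joints': array([ 1.00599210e+00,  2.76597863e-01,  1.50618917e+00, -5.15108069e-06,
        1.36069692e+00, -1.20975341e-01]), 'joint_velocities': array([ 0.00094646,  0.00171073,  0.00126526, -0.00174047,  0.00129439,
       -0.00027409]), 'joint_torque': array([ 1.06446296e-03, -4.16777194e+01, -2.45805699e+01,  1.70205267e-04,
        1.09512595e-02,  1.90504956e-06]), 'eef_pos': array([0.24659922, 0.51882048, 0.23041576]), 'orientation': array([-6.91315924e-01, -3.06393762e+00,  2.79999223e-03]), 'contact_force': array([1.15114108, 0.61583334, 0.18684097]), 'moment': array([ 0.02956747,  0.01875002, -0.00594708]), 'finger_gap': 0.998813202967119}
0.0187
side {'vertical_fov': 54.41031319670132, 'cx': 316.569577469646, 'cy': 241.27961456354296, 'rvec': array([ 2.10442532, -0.44006806,  0.25438802]), 'tvec': array([-0.52290423,  0.18393453,  0.70736184])}
top {'vertical_fov': 53.3987325982647, 'cx': 320.04852879123587, 'cy': 238.74756880132765, 'rvec': array([ 2.18612377, -2.03093799,  0.20452806]), 'tvec': array([-0.03125994,  0.58608667,  0.84558212])}
```

View pics/side0.png

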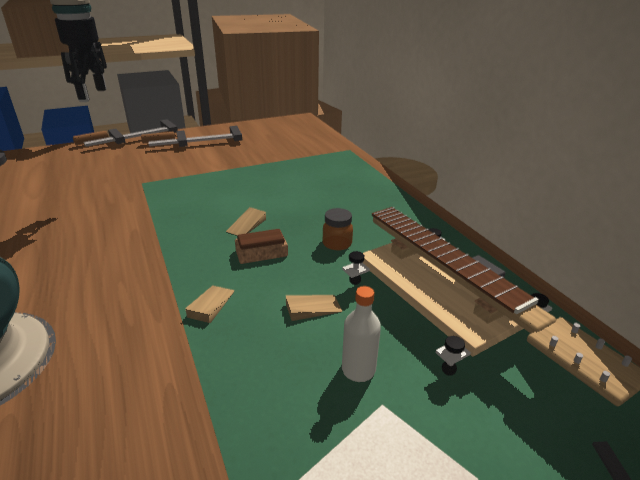

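View pics/top0.png

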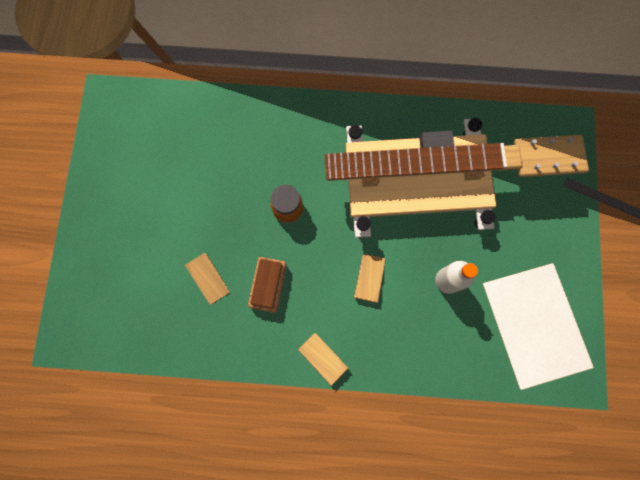

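The top picture has robot-right on the picture's right. The rightmost wedge is at about (370,278) and the short foot's knob is at about (363,224). Next I'll enlarge that area.

```bash
cat > h.py <<'E'
import numpy as np,cv2
from rig import *
def cam(n):
    p=camera_params(n);R=cv2.Rodrigues(p['rvec'])[0];f=240/np.tan(np.radians(p['vertical_fov']/2))
    K=np.array([[f,0,p['cx']],[0,f,p['cy']],[0,0,1]]);return K,R,p['tvec']
def ray(n,u,v,z):
    K,R,t=cam(n);d=R.T@np.linalg.solve(K,[u,v,1]);c=-R.T@t
    return c+d*(z-c[2])/d[2]
def proj(n,P):
    K,R,t=cam(n);return cv2.projectPoints(np.array(P,float).reshape(-1,3),R,t,K,None)[0].reshape(-1,2)
def crop(n,src,x,y,w,h,s,out):
    im=cv2.imread(src)[y:y+h,x:x+w];cv2.imwrite(out,cv2.resize(im,None,fx=s,fy=s,interpolation=cv2.INTER_CUBIC))
E
python3 - <<'E'
from h import *
crop(0,'pics/top0.png',330,110,180,200,4/1.4,'pics/t1.png') if 0 else None
crop(0,'pics/top0.png',335,200,80,110,5,'pics/t1.png')
crop(0,'pics/top0.png',335,110,160,130,5,'pics/t2.png')
crop(0,'pics/side0.png',270,240,130,90,6,'pics/s1.png')
# lens check: feet knobs (z .074/.064)
k=[ray('top',363,224,.074),ray('top',488,217,.064),ray('top',475,125,.064),ray('top',355,132,.064)]
k=np.array(k);print(k)
for a,b in((0,1),(1,2),(2,3),(3,0)):print(np.linalg.norm((k[a]-k[b])[:2]))
E
```

```text
[[ 0.61799373 -0.06672675  0.074     ]
 [ 0.65153115 -0.30404512  0.064     ]
 [ 0.8382662  -0.27779802  0.064     ]
 [ 0.80613496 -0.04125245  0.064     ]]
0.23967637284813662
0.18857065458247818
0.23871786864497618
0.18985800100298122
```

View pics/t1.png

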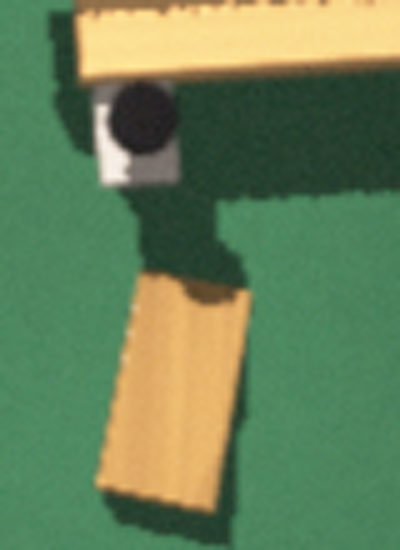

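View pics/t2.png

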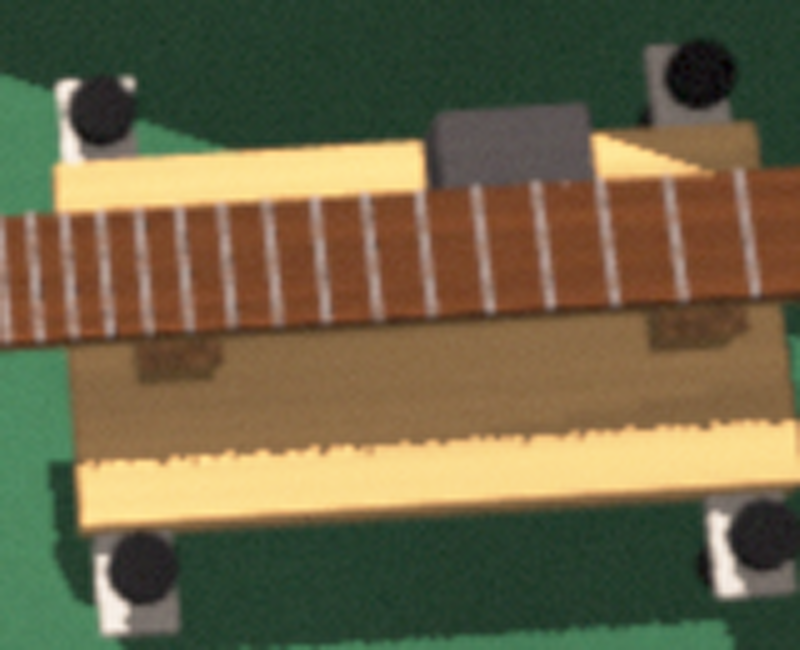

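View pics/s1.png

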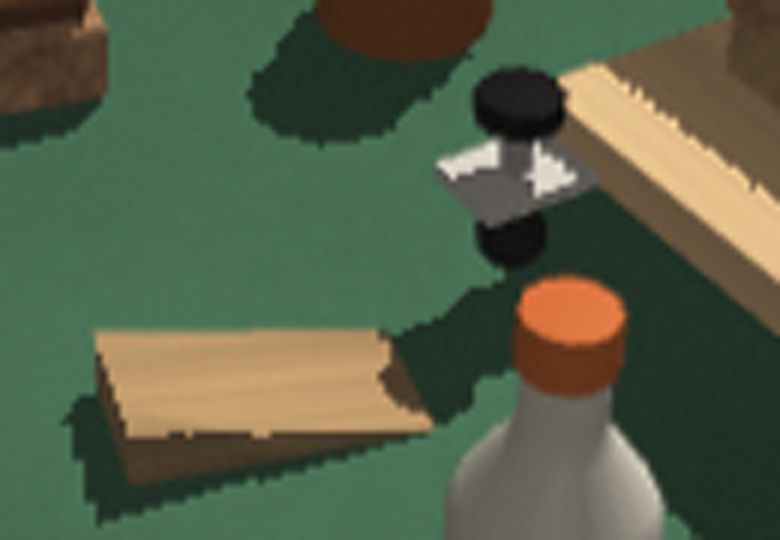

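Run:
```python
from h import *
from scipy.optimize import least_squares
top=lambda a,o,s:[o[0]+(a[0]+.5)/s-.5,o[1]+(a[1]+.5)/s-.5]
def rt(q,P):
    c,s=np.cos(q[2]),np.sin(q[2]);P=np.array(P);return np.c_[q[0]+c*P[:,0]-s*P[:,1],q[1]+s*P[:,0]+c*P[:,1],P[:,2]]
W=[[.045,.0225,.003],[.045,-.0225,.003],[-.045,.0225,.021],[-.045,-.0225,.021]]
ut=[top(a,(335,200),5) for a in((142,272),(252,291),(97,486),(215,513))]
us=[top(a,(270,240),6) for a in((380,331),(433,430),(96,331),(126,437))]
for m in('top','side','both'):
    def f(q):
        r=[]
        if m!='side': r.append(proj('top',rt(q,W))-ut)
        if m!='top': r.append(proj('side',rt(q,W))-us)
        return np.ravel(r)
    o=least_squares(f,[.5,-.07,0]);print(m,o.x,np.degrees(o.x[2]),np.abs(o.fun).max())
S=[[-.095,.12,.074],[-.095,-.12,.064],[.095,-.12,.064],[.095,.12,.064]]
us2=[top(a,(335,110),5) for a in((143,567),(766,535),(701,74),(103,110))]
kt=top((518,92),(270,240),6)
f=lambda q:np.ravel(proj('top',rt(q,S))-us2)
o=least_squares(f,[.7,-.2,0]);print('stand',o.x,np.degrees(o.x[2]),np.abs(o.fun).max())
F=rt(o.x,[S[0]])[0];print('foot',F,proj('side',F),kt)
f=lambda q:np.ravel([proj('side',[q[0],q[1],.074])-kt]);print(least_squares(f,[.6,-.07]).x)
for n,a,z in(('glue',ray('top',470,270,.15),0),('tin',ray('top',286,197,.07),0)):print(n,a)
```

```text
top [ 0.52663747 -0.0908335  -0.14284043] -8.184153579661494 0.5791834833081566
side [ 0.52534051 -0.09020653 -0.14359807] -8.227563071246008 0.7961734214080138
both [ 0.52590068 -0.09048549 -0.14297841] -8.19205954601777 1.1291304129292143
stand [ 0.72976313 -0.17241433  0.13677862] 7.836837452127522 0.4972679732618417
foot [ 0.61928809 -0.06648857  0.074     ] [[356.35385585 254.73019504]] [355.9166666666667, 254.91666666666666]
[ 0.61829341 -0.06670517]
glue [ 0.53323798 -0.24491872  0.15      ]
tin [0.66114059 0.082592   0.07      ]
```

```bash
cat >> h.py <<'E'
def go(x,y,z,yaw,show=True):
    "tool deltas (cm) and turn for TCP target and world yaw (deg) of tool y axis"
    o=get_obs();R=cv2.Rodrigues(o['orientation'])[0]
    d=R.T@(np.array([x,y,z])-o['eef_pos'])*100
    cur=np.degrees(np.arctan2(R[1,1],R[0,1]));dt=(yaw-cur+180)%360-180
    print('pos',o['eef_pos'].round(4),'yaw',cur.round(2),'t',o['clock'],'| trans',d.round(2),'turn',-np.radians(dt).round(3),'F',o['contact_force'].round(2),'j',o['joints'].round(2))
E
python3 -c "
from h import *
go(.527,-.137,.12,-8.2)"
```

```text
pos [0.2466 0.5189 0.2305] yaw 64.57 t 0.1 | trans [-53.49 -47.18  11.12] turn 1.27 F [ 0.4   0.16 -0.28] j [ 1.01  0.28  1.51  0.    1.36 -0.12]
```

Call:
{"method": "send_rows", "body": {
  "deltas": [
    {"translation": [-53.5, -47.2, 11.1], "turn": 1.27, "jaw": 255},
    {"translation": [-53.5, -47.2, 11.1], "turn": 1.27, "jaw": 255},
    {"translation": [-53.5, -47.2, 11.1], "turn": 1.27, "jaw": 255},
    {"translation": [-53.5, -47.2, 11.1], "turn": 1.27, "jaw": 255},
    {"translation": [-53.5, -47.2, 11.1], "turn": 1.27, "jaw": 255},
    {"translation": [-53.5, -47.2, 11.1], "turn": 1.27, "jaw": 255},
    {"translation": [-53.5, -47.2, 11.1], "turn": 1.27, "jaw": 255},
    {"translation": [-53.5, -47.2, 11.1], "turn": 1.27, "jaw": 255},
    {"translation": [-53.5, -47.2, 11.1], "turn": 1.27, "jaw": 255},
    {"translation": [-53.5, -47.2, 11.1], "turn": 1.27, "jaw": 255},
    {"translation": [-53.5, -47.2, 11.1], "turn": 1.27, "jaw": 255},
    {"translation": [-53.5, -47.2, 11.1], "turn": 1.27, "jaw": 255}
  ],
  "squeeze": 30
}}

```text
clock: 1.3
eef_pos: [0.4802, -0.0278, 0.1386]
orientation: [-2.375, -2.056, -0.0]
contact_force: [0.1, 1.6, 0.2]
finger_gap: 0.002
```

```bash
python3 -c "
from h import *
go(.527,-.137,.06,-8.2)"
```

```text
pos [ 0.4802 -0.0278  0.1386] yaw -8.22 t 1.3 | trans [-10.14   6.19   7.86] turn -0.0 F [0.13 1.59 0.18] j [-0.2   0.21  1.84  0.    1.09 -0.06]
```

Call:
{"method": "send_rows", "body": {
  "deltas": [
    {"translation": [-10.1, 6.2, 2], "turn": 0, "jaw": 255},
    {"translation": [-10.1, 6.2, 2], "turn": 0, "jaw": 255},
    {"translation": [-10.1, 6.2, 2], "turn": 0, "jaw": 255},
    {"translation": [-10.1, 6.2, 7.9], "turn": 0, "jaw": 255},
    {"translation": [-10.1, 6.2, 7.9], "turn": 0, "jaw": 255},
    {"translation": [-10.1, 6.2, 7.9], "turn": 0, "jaw": 255},
    {"translation": [-10.1, 6.2, 7.9], "turn": 0, "jaw": 255}
  ]
}}

```text
clock: 2.0
eef_pos: [0.5274, -0.134, 0.061]
orientation: [2.373, 2.058, 0.001]
contact_force: [-0.4, 0.7, 0.5]
finger_gap: -0.003
```

```bash
python3 -c "
from h import *
go(.527,-.137,.003,-8.2)
for n in('side','top'): cv2.imwrite(f'pics/{n}1.png',read_camera(n)[:,:,::-1])
crop(0,'pics/top1.png',310,180,180,140,4,'pics/t3.png')
crop(0,'pics/side1.png',250,170,180,150,4,'pics/s3.png')
"
```

```text
pos [ 0.5274 -0.134   0.061 ] yaw -8.14 t 2.0 | trans [-0.3 -0.   5.8] turn 0.001 F [-0.4   0.75  0.52] j [-0.38  0.38  1.82  0.    0.94 -0.24]
```

View pics/t3.png

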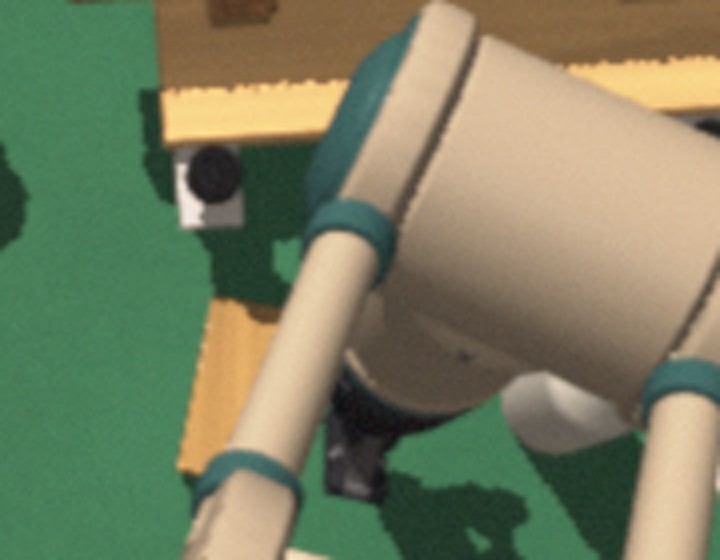

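View pics/s3.png

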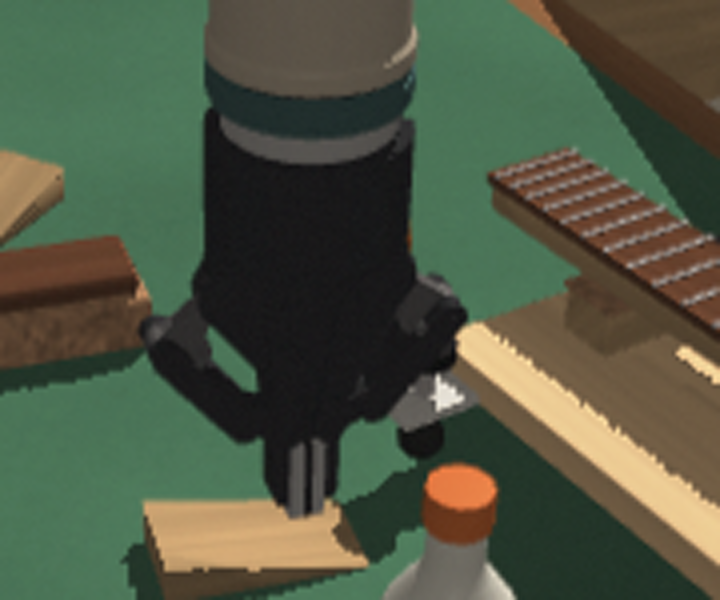

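The fingers are beside the wedge's right side, about 9 mm clear, and the glue bottle is well away. I'll descend.

Call:
{"method": "send_rows", "body": {
  "deltas": [
    {"translation": [0, 0, 3], "turn": 0, "jaw": 255},
    {"translation": [0, 0, 5.7], "turn": 0, "jaw": 255},
    {"translation": [0, 0, 5.7], "turn": 0, "jaw": 255},
    {"translation": [0, 0, 5.7], "turn": 0, "jaw": 255}
  ]
}}

```text
clock: 2.5
eef_pos: [0.5277, -0.1345, 0.0042]
orientation: [2.373, 2.057, 0.001]
contact_force: [1.1, -0.1, 0.6]
finger_gap: -0.001
```

```bash
python3 -c "
from h import *
go(.5326,-.1122,.004,7.8)
"
```

```text
pos [ 0.5277 -0.1345  0.0042] yaw -8.16 t 2.5 | trans [2.27 0.17 0.02] turn -0.279 F [ 1.06 -0.13  0.63] j [-0.38  0.45  1.88  0.    0.81 -0.24]
```

Call:
{"method": "send_rows", "body": {
  "deltas": [
    {"translation": [0.4, 0.0, 0], "turn": -0.05, "jaw": 255},
    {"translation": [0.7, 0.05, 0], "turn": -0.1, "jaw": 255},
    {"translation": [1.0, 0.1, 0], "turn": -0.15, "jaw": 255},
    {"translation": [1.3, 0.1, 0], "turn": -0.2, "jaw": 255},
    {"translation": [1.6, 0.15, 0], "turn": -0.24, "jaw": 255},
    {"translation": [1.9, 0.15, 0], "turn": -0.28, "jaw": 255},
    {"translation": [2.1, 0.15, 0], "turn": -0.28, "jaw": 255},
    {"translation": [2.25, 0.15, 0], "turn": -0.28, "jaw": 255},
    {"translation": [2.25, 0.15, 0], "turn": -0.28, "jaw": 255}
  ]
}}

```text
clock: 3.4
eef_pos: [0.5324, -0.1126, 0.004]
orientation: [2.063, 2.367, 0.001]
contact_force: [-0.0, -0.2, -0.2]
finger_gap: 0.001
```

```bash
python3 -c "
from h import *
go(.5326,-.1422,.1,7.8)
cv2.imwrite('pics/side2.png',read_camera('side')[:,:,::-1])
crop(0,'pics/side2.png',250,200,160,120,5,'pics/s4.png')
"
```

```text
pos [ 0.5324 -0.1126  0.004 ] yaw 7.84 t 3.4 | trans [-2.94 -0.37 -9.6 ] turn 0.001 F [-0.03 -0.24 -0.25] j [-0.34  0.45  1.88  0.    0.81 -0.47]
```

View pics/s4.png

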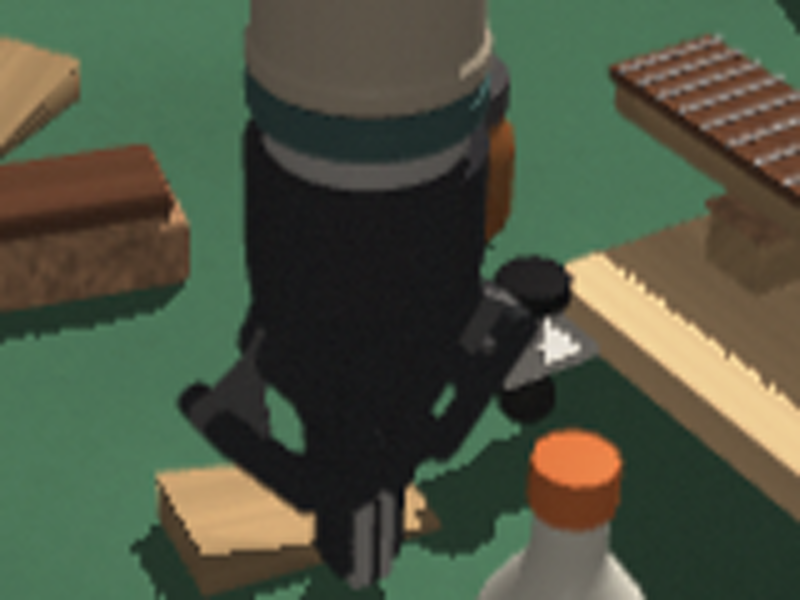

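Call:
{"method": "send_rows", "body": {
  "deltas": [
    {"translation": [-1.5, 0, 0], "turn": 0, "jaw": 255},
    {"translation": [-2, 0, -3], "turn": 0, "jaw": 255},
    {"translation": [-2, 0, -8], "turn": 0, "jaw": 255},
    {"translation": [-2, 0, -8], "turn": 0, "jaw": 255}
  ]
}}

```text
clock: 3.85
eef_pos: [0.5392, -0.1354, 0.0888]
orientation: [2.057, 2.358, 0.007]
contact_force: [1.4, 0.1, -0.4]
finger_gap: -0.003
```

```bash
python3 -c "
from h import *
go(.440,-.0915,.06,-82.2)
"
```

```text
pos [ 0.5392 -0.1354  0.0888] yaw 7.8 t 3.85 | trans [ 5.71 -9.26  2.74] turn 1.571 F [ 1.4   0.1  -0.36] j [-0.37  0.36  1.77 -0.    1.   -0.51]
```

Call:
{"method": "send_rows", "body": {
  "deltas": [
    {"translation": [0, -5, 0], "turn": 0.15, "jaw": 255},
    {"translation": [3, -9.3, 0], "turn": 0.3, "jaw": 255},
    {"translation": [5.7, -9.3, 0], "turn": 0.45, "jaw": 255},
    {"translation": [5.7, -9.3, 0], "turn": 0.6, "jaw": 255},
    {"translation": [5.7, -9.3, 0], "turn": 0.75, "jaw": 255},
    {"translation": [5.7, -9.3, 0], "turn": 0.9, "jaw": 255},
    {"translation": [5.7, -9.3, 0], "turn": 1.05, "jaw": 255},
    {"translation": [5.7, -9.3, 0], "turn": 1.2, "jaw": 255},
    {"translation": [5.7, -9.3, 0], "turn": 1.35, "jaw": 255},
    {"translation": [5.7, -9.3, 2.7], "turn": 1.5, "jaw": 255},
    {"translation": [5.7, -9.3, 2.7], "turn": 1.57, "jaw": 255},
    {"translation": [5.7, -9.3, 2.7], "turn": 1.57, "jaw": 255}
  ]
}}

```text
clock: 5.05
eef_pos: [0.434, -0.0891, 0.0552]
orientation: [-3.134, -0.216, 0.003]
contact_force: [-0.5, -0.4, -0.1]
finger_gap: -0.001
```

```bash
python3 -c "
from h import *
go(.440,-.0915,.008,-82.2)
for n in('side','top'): cv2.imwrite(f'pics/{n}3.png',read_camera(n)[:,:,::-1])
crop(0,'pics/top3.png',320,190,120,120,5,'pics/t5.png')
crop(0,'pics/side3.png',250,220,130,100,6,'pics/s5.png')
"
```

```text
pos [ 0.434  -0.0891  0.0552] yaw -82.13 t 5.05 | trans [0.57 0.32 4.72] turn 0.001 F [-0.5  -0.44 -0.1 ] j [-0.36  0.26  2.03 -0.    0.85  1.07]
```

View pics/t5.png

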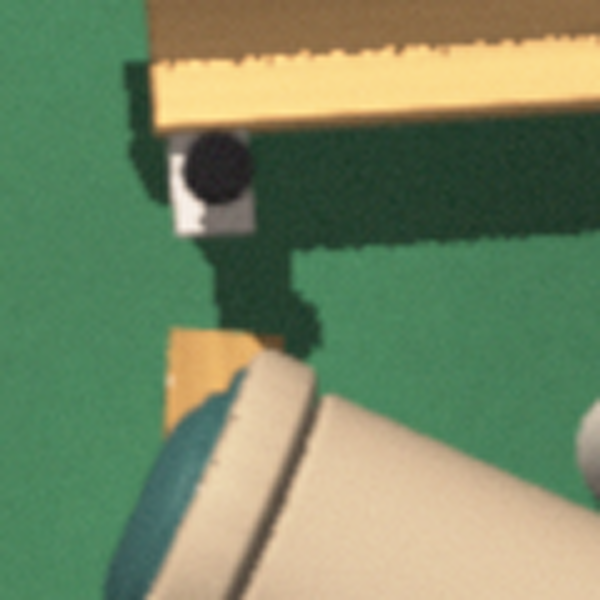

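View pics/s5.png

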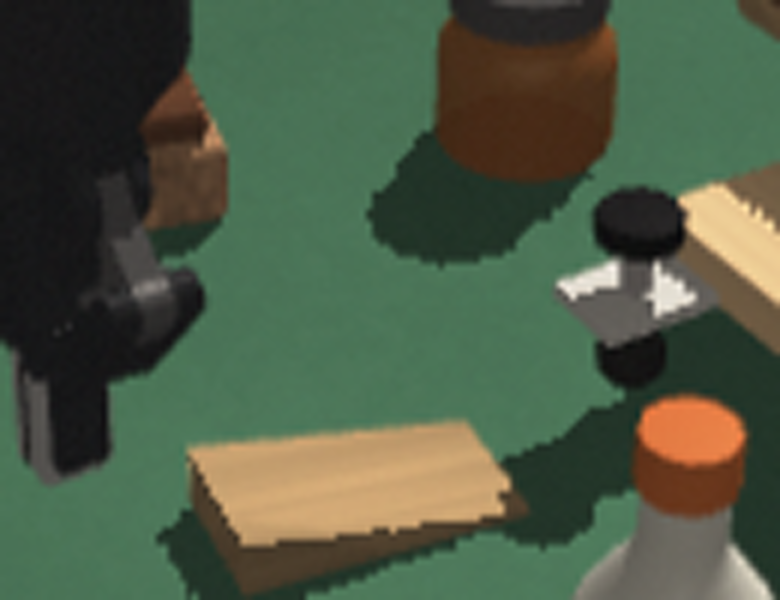

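```bash
cat >> h.py <<'E'
from scipy.optimize import least_squares
def un(a,o,s): return [o[0]+(a[0]+.5)/s-.5,o[1]+(a[1]+.5)/s-.5]
def rt(q,P):
    c,s=np.cos(q[2]),np.sin(q[2]);P=np.array(P);return np.c_[q[0]+c*P[:,0]-s*P[:,1],q[1]+s*P[:,0]+c*P[:,1],P[:,2]]
WC=dict(tl=[.045,.0225,.003],tr=[.045,-.0225,.003],hl=[-.045,.0225,.021],hr=[-.045,-.0225,.021],br=[-.045,-.0225,0])
FOOT=np.array([.6188,-.0666])
def fitw(obs):  # list of (cam,corner,pix)
    f=lambda q:np.ravel([proj(c,rt(q,[WC[k]]))[0]-p for c,k,p in obs])
    o=least_squares(f,[.52,-.08,.1],loss='soft_l1');q=o.x
    d=FOOT-q[:2];c,s=np.cos(q[2]),np.sin(q[2])
    print('wedge',q.round(4),np.degrees(q[2]).round(1),'res',f(q).round(1),'foot in wedge',(c*d[0]+s*d[1]).round(4),(-s*d[0]+c*d[1]).round(4));return q
E
python3 - <<'E'
from h import *
S=lambda a:un(a,(250,220),6)
o=[('side','tl',S((466,421))),('side','tr',S((527,512))),('side','hl',S((188,447))),('side','hr',S((240,547))),('side','br',S((250,596)))]
fitw(o)
fitw(o+[('top','tl',un((172,328),(320,190),5)),('top','tr',un((285,338),(320,190),5))])
E
```

```text
wedge [ 0.5234 -0.0787 -0.0056] -0.3 res [-0.   0.2  0.5 -0.3 -0.1  0.3  0.4 -0.8 -1.   0.5] foot in wedge 0.0954 0.0127
wedge [ 0.5236 -0.079  -0.0123] -0.7 res [ 0.3  0.3  0.7 -0.1  0.2  0.2  0.5 -0.8 -0.9  0.5 -0.2  0.5 -0.4  0.4] foot in wedge 0.095 0.0136
```

```bash
python3 -c "
from h import *
go(.455,-.079,.008,-90.6)
"
```

```text
pos [ 0.4348 -0.0892  0.056 ] yaw -82.05 t 5.15 | trans [ 2.14 -0.73  4.8 ] turn 0.149 F [ 0.05 -0.55  0.51] j [-0.36  0.26  2.03 -0.    0.85  1.07]
```

Call:
{"method": "send_rows", "body": {
  "deltas": [
    {"translation": [0, -0.7, 2], "turn": 0.15, "jaw": 255},
    {"translation": [1, -0.7, 4.8], "turn": 0.15, "jaw": 255},
    {"translation": [2.1, -0.7, 4.8], "turn": 0.15, "jaw": 255},
    {"translation": [2.1, -0.7, 4.8], "turn": 0.15, "jaw": 255},
    {"translation": [2.1, -0.7, 4.8], "turn": 0.15, "jaw": 255}
  ]
}}

```text
clock: 5.65
eef_pos: [0.4555, -0.0792, 0.0091]
orientation: [3.141, -0.018, 0.003]
contact_force: [0.7, -0.7, -0.2]
finger_gap: 0.002
```

```bash
python3 -c "
from h import *
go(.4675,-.0785,.008,-90.5)
go(.4993,-.0855,.008,-81)
cv2.imwrite('pics/side4.png',read_camera('side')[:,:,::-1])
crop(0,'pics/side4.png',250,220,130,100,6,'pics/s6.png')
"
```

```text
pos [ 0.4555 -0.0792  0.0091] yaw -90.65 t 5.65 | trans [ 1.2  -0.08  0.11] turn -0.003 F [ 0.68 -0.73 -0.24] j [-0.32  0.36  2.05 -0.    0.73  1.26]
pos [ 0.4555 -0.0792  0.0091] yaw -90.65 t 5.65 | trans [4.38 0.58 0.11] turn -0.168 F [ 0.68 -0.73 -0.24] j [-0.32  0.36  2.05 -0.    0.73  1.26]
```

View pics/s6.png

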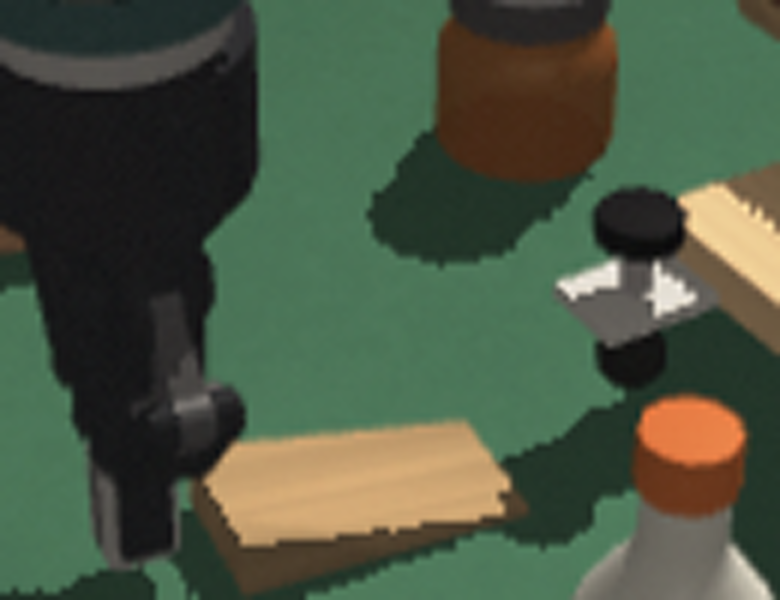

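Aligned behind the heel. I'll push along the arc slowly.

Call:
{"method": "send_rows", "body": {
  "deltas": [
    {"translation": [0.6, -0.05, 0.1], "turn": 0, "jaw": 255},
    {"translation": [1.2, -0.08, 0.1], "turn": 0, "jaw": 255},
    {"translation": [1.6, -0.05, 0.1], "turn": -0.02, "jaw": 255},
    {"translation": [2.0, 0.0, 0.1], "turn": -0.04, "jaw": 255},
    {"translation": [2.4, 0.1, 0.1], "turn": -0.065, "jaw": 255},
    {"translation": [2.8, 0.2, 0.1], "turn": -0.085, "jaw": 255},
    {"translation": [3.2, 0.3, 0.1], "turn": -0.105, "jaw": 255},
    {"translation": [3.6, 0.4, 0.1], "turn": -0.125, "jaw": 255},
    {"translation": [4.0, 0.5, 0.1], "turn": -0.15, "jaw": 255},
    {"translation": [4.4, 0.6, 0.1], "turn": -0.17, "jaw": 255},
    {"translation": [4.4, 0.6, 0.1], "turn": -0.17, "jaw": 255}
  ]
}}

```text
clock: 6.8
eef_pos: [0.4993, -0.0856, 0.0071]
orientation: [3.131, 0.248, 0.002]
contact_force: [-0.5, 0.1, 0.2]
finger_gap: 0.0
```

```bash
python3 -c "
from h import *
go(.5536,-.0769,.008,-81)
for n in('side','top'): cv2.imwrite(f'pics/{n}5.png',read_camera(n)[:,:,::-1])
crop(0,'pics/top5.png',320,190,120,120,5,'pics/t7.png')
crop(0,'pics/side5.png',260,220,130,100,6,'pics/s7.png')
"
```

```text
pos [ 0.4993 -0.0856  0.0071] yaw -80.93 t 6.8 | trans [ 5.5  -0.   -0.08] turn 0.001 F [-0.5  0.1  0.2] j [-0.31  0.41  1.96  0.    0.77  1.1 ]
```

View pics/t7.png

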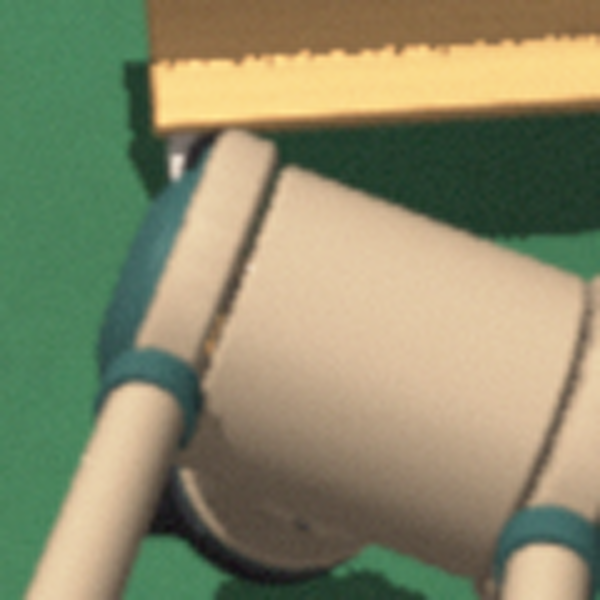

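View pics/s7.png

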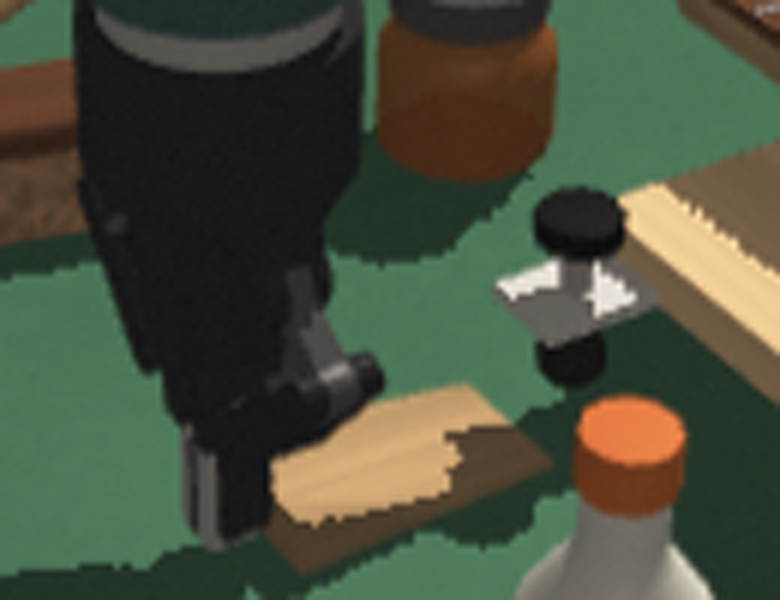

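Run:
```python
from h import *
S=lambda a:un(a,(260,220),6)
q=fitw([('side','tl',S((470,384))),('side','tr',S((552,464))),('side','br',S((306,574)))])
```

```text
wedge [ 0.554  -0.0763  0.1581] 9.1 res [-0.1 -0.1  0.6 -0.5 -0.5  0.4] foot in wedge 0.0655 -0.0006
```

Heading is 9.1° and the foot is 0.6 mm off the wedge's centre line. Next comes a straight push, easing off near the foot.

Call:
{"method": "send_rows", "body": {
  "deltas": [
    {"translation": [0.6, 0, 0], "turn": 0, "jaw": 255},
    {"translation": [1.2, 0, 0], "turn": 0, "jaw": 255},
    {"translation": [1.8, 0, 0], "turn": 0, "jaw": 255},
    {"translation": [2.4, 0, 0], "turn": 0, "jaw": 255},
    {"translation": [3.0, 0, 0], "turn": 0, "jaw": 255},
    {"translation": [3.6, 0, 0], "turn": 0, "jaw": 255},
    {"translation": [4.1, 0, 0], "turn": 0, "jaw": 255},
    {"translation": [4.5, 0, 0], "turn": 0, "jaw": 255},
    {"translation": [4.8, 0, 0], "turn": 0, "jaw": 255},
    {"translation": [5.0, 0, 0], "turn": 0, "jaw": 255},
    {"translation": [5.0, 0, 0], "turn": 0, "jaw": 255}
  ]
}}

```text
clock: 8.0
eef_pos: [0.548, -0.0774, 0.0071]
orientation: [3.132, 0.248, 0.001]
contact_force: [-0.2, 0.7, 0.1]
finger_gap: 0.001
```

```bash
python3 -c "
from h import *
go(.5536,-.0769,.008,-81)
for n in('side','top'): cv2.imwrite(f'pics/{n}6.png',read_camera(n)[:,:,::-1])
crop(0,'pics/side6.png',260,220,130,100,6,'pics/s8.png')
go(.5536,-.0769,.008,-81)
"
```

```text
pos [ 0.548  -0.0774  0.0071] yaw -80.96 t 8.0 | trans [ 0.56  0.04 -0.09] turn 0.001 F [-0.25  0.69  0.09] j [-0.27  0.46  1.85  0.    0.83  1.15]
pos [ 0.5476 -0.0774  0.0071] yaw -80.96 t 8.1 | trans [ 0.6   0.04 -0.09] turn 0.001 F [-0.18  0.51 -0.51] j [-0.27  0.46  1.85  0.    0.83  1.15]
```

View pics/s8.png

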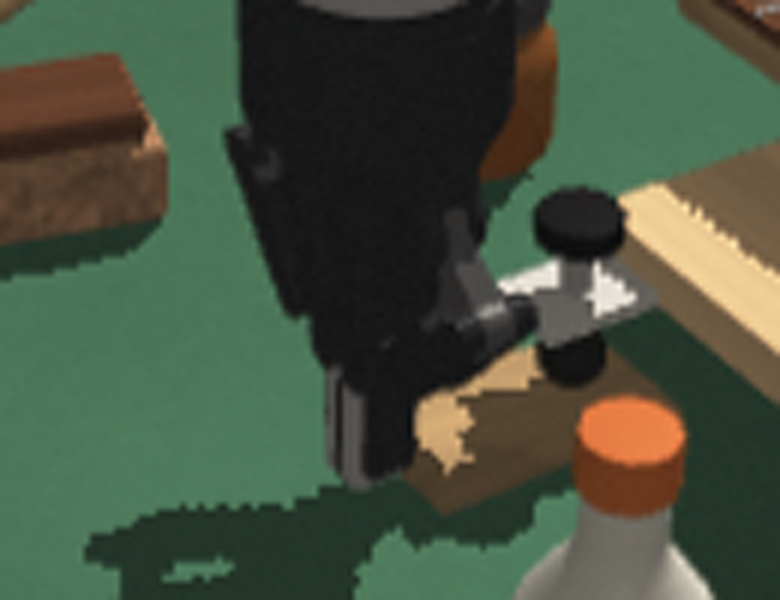

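Call:
{"method": "send_rows", "body": {
  "deltas": [
    {"translation": [0.1, 0, 0], "turn": 0, "jaw": 255},
    {"translation": [0.2, 0, 0], "turn": 0, "jaw": 255},
    {"translation": [0.3, 0, 0], "turn": 0, "jaw": 255},
    {"translation": [0.4, 0, 0], "turn": 0, "jaw": 255},
    {"translation": [0.4, 0, 0], "turn": 0, "jaw": 255}
  ]
}}

```text
clock: 8.6
eef_pos: [0.5519, -0.0768, 0.0071]
orientation: [-3.132, -0.248, -0.001]
contact_force: [-0.6, 0.9, 0.7]
finger_gap: -0.002
```

Call:
{"method": "send_rows", "body": {
  "deltas": [
    {"translation": [0.1, 0, 0], "turn": 0, "jaw": 255},
    {"translation": [0.1, 0, 0], "turn": 0, "jaw": 255}
  ]
}}

```text
clock: 8.8
eef_pos: [0.5528, -0.0766, 0.0071]
orientation: [-3.132, -0.248, -0.0]
contact_force: [-1.4, -0.4, 0.9]
finger_gap: -0.002
```

Call:
{"method": "send_rows", "body": {
  "deltas": [
    {"translation": [0.1, 0, 0], "turn": 0, "jaw": 255},
    {"translation": [0.1, 0, 0], "turn": 0, "jaw": 255}
  ]
}}

```text
clock: 9.0
eef_pos: [0.5534, -0.0765, 0.007]
orientation: [-3.132, -0.248, 0.001]
contact_force: [-0.1, -1.3, -0.3]
finger_gap: 0.001
```

Call:
{"method": "send_rows", "body": {
  "deltas": [
    {"translation": [0.1, 0, 0], "turn": 0, "jaw": 255},
    {"translation": [0.1, 0, 0], "turn": 0, "jaw": 255}
  ]
}}

```text
clock: 9.2
eef_pos: [0.554, -0.0763, 0.007]
orientation: [-3.132, -0.248, 0.002]
contact_force: [-1.7, -1.3, 1.1]
finger_gap: -0.003
```

Call:
{"method": "send_rows", "body": {
  "deltas": [
    {"translation": [0.1, 0, 0], "turn": 0, "jaw": 255},
    {"translation": [0.1, 0, 0], "turn": 0, "jaw": 255}
  ]
}}

```text
clock: 9.4
eef_pos: [0.5546, -0.0761, 0.0069]
orientation: [-3.131, -0.248, 0.003]
contact_force: [-3.8, -0.8, 3.1]
finger_gap: 0.005
```

```bash
python3 -c "
from h import *
F=[]
for i in range(4): read_camera('side'); F.append(get_obs()['contact_force'])
print(np.round(F,2)); go(.5536,-.0769,.008,-81)
cv2.imwrite('pics/side7.png',read_camera('side')[:,:,::-1])
crop(0,'pics/side7.png',260,220,130,100,6,'pics/s9.png')
"
```

```text
[[-4.81 -1.35  3.03]
 [-4.38 -0.04  2.42]
 [-4.39 -0.    3.38]
 [-4.85 -1.52  4.27]]
pos [ 0.5548 -0.0761  0.007 ] yaw -80.95 t 9.6 | trans [-0.13  0.06 -0.1 ] turn 0.001 F [-4.85 -1.52  4.27] j [-0.26  0.47  1.84 -0.    0.84  1.15]
```

View pics/s9.png

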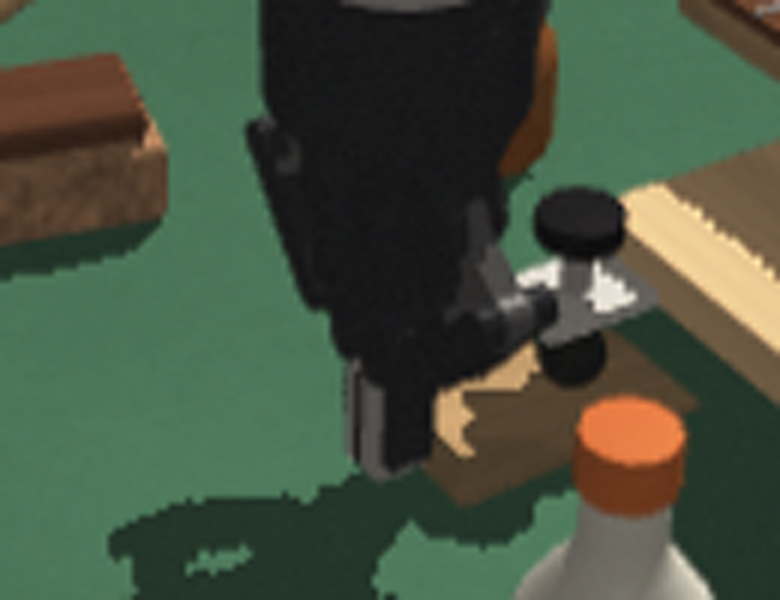

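Call:
{"method": "send_rows", "body": {
  "deltas": [
    {"translation": [0.1, 0, 0], "turn": 0, "jaw": 255},
    {"translation": [0.1, 0, 0], "turn": 0, "jaw": 255},
    {"translation": [0.1, 0, 0], "turn": 0, "jaw": 255}
  ]
}}

```text
clock: 9.95
eef_pos: [0.5555, -0.0759, 0.007]
orientation: [-3.131, -0.248, 0.003]
contact_force: [-5.3, -0.5, 3.4]
finger_gap: 0.0
```

```bash
python3 -c "
from h import *
F=[]
for i in range(3): cv2.imwrite('pics/side8.png',read_camera('side')[:,:,::-1]); F.append(get_obs()['contact_force'])
print(np.round(F,2)); go(.5536,-.0769,.008,-81)
a=cv2.imread('pics/side0.png');b=cv2.imread('pics/side8.png')
# stand shift check by template tracking on knob / headstock
for (x,y,w,h) in((343,247,30,20),(430,330,45,30),(590,360,40,35),(540,290,40,20)):
    t=a[y:y+h,x:x+w]; r=cv2.matchTemplate(b[y-8:y+h+8,x-8:x+w+8],t,cv2.TM_CCOEFF_NORMED);m=cv2.minMaxLoc(r);print(m[1],np.array(m[3])-8)
"
```

```text
[[-4.8  -0.3   4.61]
 [-5.91 -0.45  2.98]
 [-5.06 -0.55  3.64]]
pos [ 0.5555 -0.0759  0.007 ] yaw -80.95 t 10.1 | trans [-0.2   0.07 -0.1 ] turn 0.001 F [-5.06 -0.55  3.64] j [-0.26  0.47  1.84 -0.    0.84  1.15]
0.9688820838928223 [0 0]
0.996506929397583 [0 0]
0.9926022887229919 [0 0]
0.9949459433555603 [0 0]
```

Call:
{"method": "send_rows", "body": {
  "deltas": [
    {"translation": [-0.3, 0, 0], "turn": 0, "jaw": 255},
    {"translation": [-1, 0, 0], "turn": 0, "jaw": 255},
    {"translation": [-3, 0, 0], "turn": 0, "jaw": 255},
    {"translation": [-5, 0, -3], "turn": 0, "jaw": 255},
    {"translation": [-5, 0, -8], "turn": 0, "jaw": 255},
    {"translation": [-5, 0, -12], "turn": 0, "jaw": 255},
    {"translation": [-5, 0, -12], "turn": 0, "jaw": 255}
  ]
}}

```text
clock: 10.8
eef_pos: [0.5121, -0.0853, 0.133]
orientation: [3.127, 0.247, 0.022]
contact_force: [0.6, -0.4, 0.6]
finger_gap: 0.002
```

```bash
python3 -c "
from h import *
go(.6188,-.0666,.10,-81)
cv2.imwrite('pics/side9.png',read_camera('side')[:,:,::-1])
crop(0,'pics/side9.png',260,220,130,100,6,'pics/s10.png')
"
```

```text
pos [ 0.5121 -0.0853  0.133 ] yaw -80.98 t 10.8 | trans [10.79 -0.19  3.45] turn 0.0 F [ 0.56 -0.4   0.61] j [-0.3   0.26  1.79  0.    1.08  1.11]
```

View pics/s10.png

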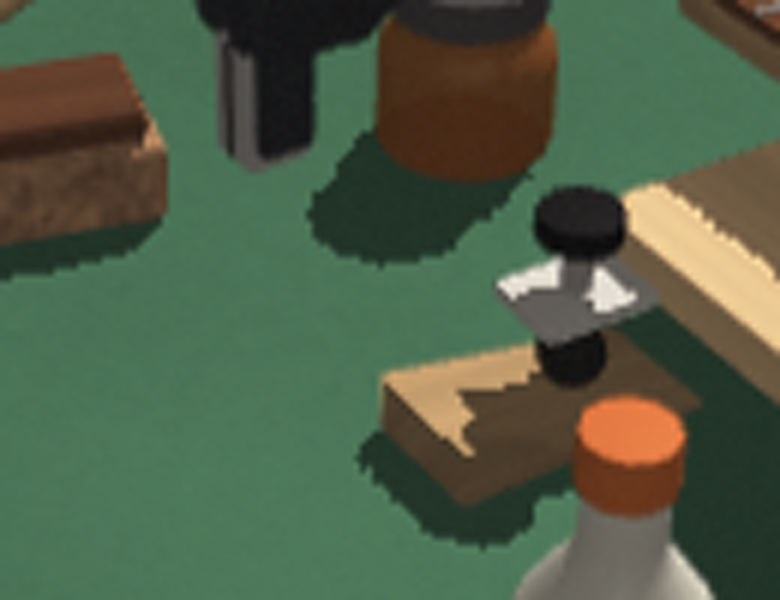

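The wedge lies flat under the ball end, centred on it. Next I'll move over the knob.

Call:
{"method": "send_rows", "body": {
  "deltas": [
    {"translation": [4, -0.1, 1], "turn": 0, "jaw": 255},
    {"translation": [8, -0.2, 2], "turn": 0, "jaw": 255},
    {"translation": [10.8, -0.2, 3.4], "turn": 0, "jaw": 255},
    {"translation": [10.8, -0.2, 3.4], "turn": 0, "jaw": 255},
    {"translation": [10.8, -0.2, 3.4], "turn": 0, "jaw": 255}
  ]
}}

```text
clock: 11.35
eef_pos: [0.6124, -0.0645, 0.0907]
orientation: [-3.13, -0.248, 0.006]
contact_force: [-0.2, 0.1, -0.9]
finger_gap: 0.005
```

```bash
python3 -c "
from h import *
go(.6188,-.0666,.076,-81)
cv2.imwrite('pics/side10.png',read_camera('side')[:,:,::-1])
crop(0,'pics/side10.png',290,180,130,100,6,'pics/s11.png')
"
```

```text
pos [ 0.6124 -0.0645  0.0907] yaw -80.93 t 11.35 | trans [0.61 0.31 1.47] turn 0.001 F [-0.24  0.1  -0.87] j [-0.22  0.44  1.62  0.    1.09  1.19]
```

View pics/s11.png

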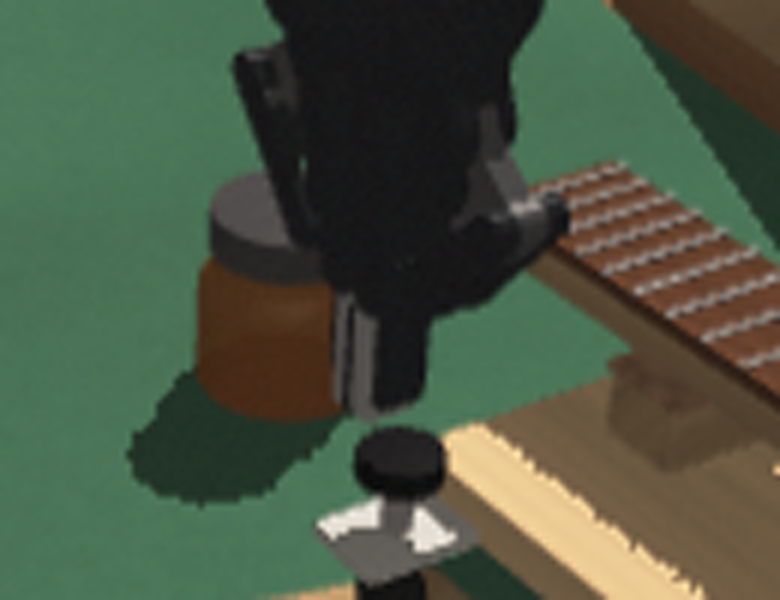

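Call:
{"method": "send_rows", "body": {
  "deltas": [
    {"translation": [0.4, 0.2, 0.5], "turn": 0, "jaw": 255},
    {"translation": [0.5, 0.2, 1.2], "turn": 0, "jaw": 255},
    {"translation": [0.5, 0.2, 1.2], "turn": 0, "jaw": 255},
    {"translation": [0.5, 0.2, 1.2], "turn": 0, "jaw": 255}
  ]
}}

```text
clock: 11.8
eef_pos: [0.6182, -0.0662, 0.081]
orientation: [-3.132, -0.247, 0.001]
contact_force: [-0.1, -0.1, -0.5]
finger_gap: 0.003
```

```bash
python3 -c "
from h import *
go(.6188,-.0666,.074,-81)
"
```

```text
pos [ 0.6182 -0.0662  0.081 ] yaw -80.98 t 11.8 | trans [0.05 0.05 0.7 ] turn 0.0 F [-0.13 -0.11 -0.5 ] j [-0.22  0.46  1.62  0.    1.07  1.19]
```

Call:
{"method": "send_rows", "body": {
  "deltas": [
    {"translation": [0, 0, 0.3], "turn": 0, "jaw": 255},
    {"translation": [0, 0, 0.6], "turn": 0, "jaw": 255},
    {"translation": [0, 0, 0.7], "turn": 0, "jaw": 255},
    {"translation": [0, 0, 0.75], "turn": 0, "jaw": 255},
    {"translation": [0, 0, 0.8], "turn": 0, "jaw": 255},
    {"translation": [0, 0, 0.8], "turn": 0, "jaw": 255}
  ]
}}

```text
clock: 12.4
eef_pos: [0.6185, -0.066, 0.0738]
orientation: [-3.132, -0.248, 0.0]
contact_force: [-2.4, 0.5, 5.0]
finger_gap: -0.004
```

Call:
{"method": "send_rows", "body": {
  "deltas": [
    {"translation": [0, 0, 0.1], "turn": 0, "jaw": 255},
    {"translation": [0, 0, 0.1], "turn": 0, "jaw": 255}
  ]
}}

```text
clock: 12.6
eef_pos: [0.6185, -0.066, 0.0737]
orientation: [3.132, 0.248, 0.0]
contact_force: [-3.0, 0.3, 9.9]
finger_gap: -0.004
```

Call:
{"method": "send_rows", "body": {
  "deltas": [
    {"translation": [0, 0, 0.05], "turn": 0, "jaw": 255},
    {"translation": [0, 0, 0.05], "turn": 0, "jaw": 255},
    {"translation": [0, 0, 0.05], "turn": 0, "jaw": 255},
    {"translation": [0, 0, 0.05], "turn": 0, "jaw": 255}
  ]
}}

```text
clock: 13.0
eef_pos: [0.6185, -0.066, 0.0737]
orientation: [3.132, 0.248, 0.001]
contact_force: [-4.1, -0.5, 12.1]
finger_gap: -0.001
```

```bash
python3 -c "
from h import *
cv2.imwrite('pics/side11.png',read_camera('side')[:,:,::-1])
crop(0,'pics/side11.png',290,220,130,100,6,'pics/s12.png')
go(.6188,-.0666,.074,-81)
a=cv2.imread('pics/side9.png');b=cv2.imread('pics/side11.png')
g=lambda i:np.float32(cv2.cvtColor(i,cv2.COLOR_BGR2GRAY))
for (x,y,w,h) in((430,330,45,40),(590,350,45,45),(530,285,40,25),(300,290,40,35),(345,270,25,20)):
    print(cv2.phaseCorrelate(g(a[y:y+h,x:x+w]),g(b[y:y+h,x:x+w])))
"
```

```text
pos [ 0.6185 -0.0661  0.0737] yaw -80.95 t 13.05 | trans [ 0.02  0.06 -0.03] turn 0.001 F [-5.15 -0.28 11.4 ] j [-0.22  0.47  1.63 -0.    1.05  1.19]
((0.459317544825538, 0.036322492715505916), 0.9996890820397271)
((0.515877122625465, 0.6000003703789645), 1.0193270334785367)
((-0.013956495219041187, 0.5508851131385963), 0.9928543293476104)
((-0.13367905913854372, -0.8169673948065999), 0.645060583949089)
((0.4783258194424409, -0.033502585937343454), 1.011710329055786)
```

View pics/s12.png

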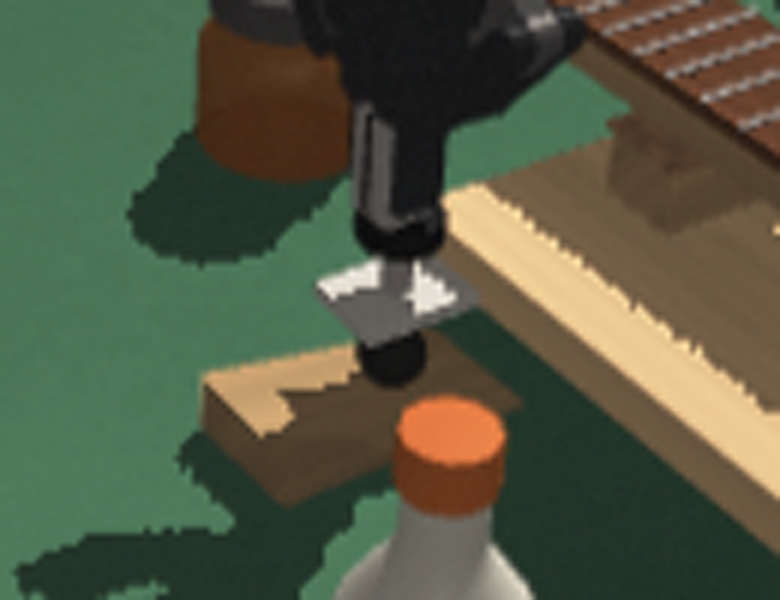

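Call:
{"method": "send_rows", "body": {
  "deltas": [
    {"translation": [0, 0, -0.3], "turn": 0, "jaw": 255},
    {"translation": [0, 0, -1], "turn": 0, "jaw": 255},
    {"translation": [0, 0, -4], "turn": 0, "jaw": 255},
    {"translation": [-4, 0, -8], "turn": 0, "jaw": 255},
    {"translation": [-8, 0, -11], "turn": 0, "jaw": 255},
    {"translation": [-13, 0, -13], "turn": 0, "jaw": 255},
    {"translation": [-17, 0, -13], "turn": 0, "jaw": 255},
    {"translation": [-17, 0, -13], "turn": 0, "jaw": 255},
    {"translation": [-17, 0, -13], "turn": 0, "jaw": 255}
  ]
}}

```text
clock: 13.95
eef_pos: [0.4506, -0.093, 0.2023]
orientation: [3.131, 0.246, 0.003]
contact_force: [1.1, 1.2, 1.1]
finger_gap: -0.0
```

```bash
python3 -c "
from h import *
for n in('side','top'): cv2.imwrite(f'pics/{n}12.png',read_camera(n)[:,:,::-1])
crop(0,'pics/side12.png',290,220,130,100,6,'pics/s13.png')
print(get_obs())
a0=cv2.imread('pics/side0.png');a=cv2.imread('pics/side9.png');b=cv2.imread('pics/side12.png')
g=lambda i:np.float32(cv2.cvtColor(i,cv2.COLOR_BGR2GRAY))
for (x,y,w,h) in((430,330,45,40),(590,350,45,45),(530,285,40,25),(300,290,40,35),(345,270,25,20),(343,247,30,20)):
    print([cv2.phaseCorrelate(g(p[y:y+h,x:x+w]),g(b[y:y+h,x:x+w])) for p in(a,a0)])
"
```

```text
{'clock': 14.05, 'joints': array([-3.54264609e-01,  1.23940635e-01,  1.78161995e+00,  3.96664838e-04,
        1.23434663e+00,  1.05867065e+00]), 'joint_velocities': array([ 7.86698409e-03,  2.06796529e-02, -8.40777752e-03, -2.07154597e-05,
        4.70641680e-03, -1.16109023e-03]), 'joint_torque': array([-1.40097965e-01, -3.19889510e+01, -2.29357249e+01, -1.53769384e-02,
        6.83567743e-02,  9.50954309e-04]), 'eef_pos': array([ 0.45212411, -0.09308619,  0.20177223]), 'orientation': array([3.13146026e+00, 2.47476582e-01, 2.64959159e-03]), 'contact_force': array([0.36582999, 0.73156163, 0.71688132]), 'moment': array([-0.01550346,  0.00780544, -0.00112321]), 'finger_gap': 0.00027095209973352865}
[((0.4793019545003929, 0.012689124239017247), 0.9929419577121734), ((0.5373740359723911, -0.1204079301611074), 0.9979971775743697)]
[((0.4886236123869949, 0.4915828836541074), 1.004780578142331), ((0.5117608660348836, 0.3619553887614195), 1.0039070468478732)]
[((0.011525652027220445, 0.4851222512507949), 0.9999472116231918), ((0.010694034440696498, 0.5726411060592227), 0.9915161375999451)]
[((-0.020760604481246503, -0.01667633231440746), 0.998540715707673), ((4.359994939200304, -10.491375084152732), -0.11632454229725732)]
[((0.4959258866657841, 0.022304377252874374), 1.0067684148550033), ((1.0171329561543523, -0.043686944153353835), 0.7867206478118897)]
[((0.039687010428233194, -0.01700434958736352), 1.0020386258761087), ((0.2002051156092488, -0.0796293630791336), 0.937238785425822)]
```

View pics/s13.png

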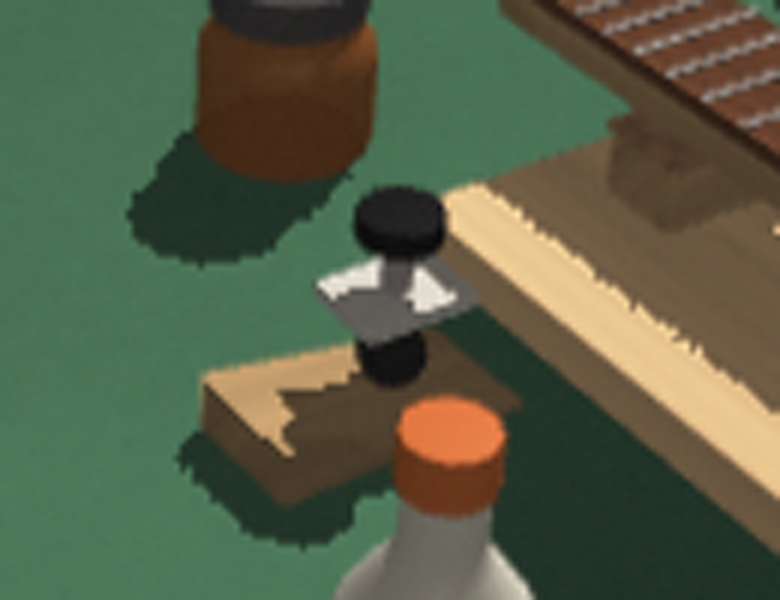

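View pics/top12.png

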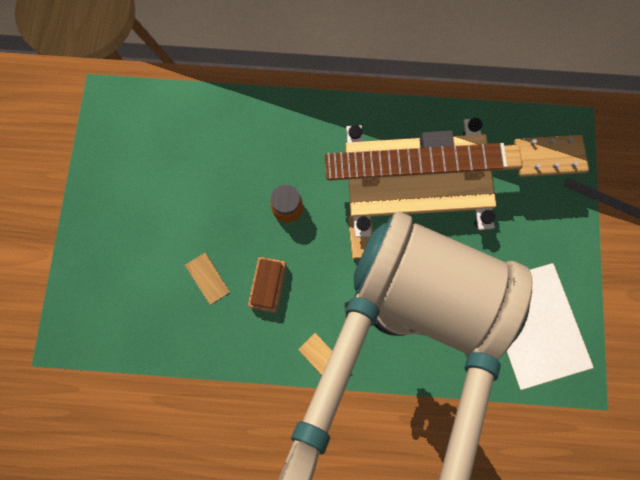

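```bash
python3 -c "
from rig import *
print(sign_off())"
```

```text
the job is handed in; nothing more can be done
None
```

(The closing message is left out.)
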